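# Spin-test two pulleys and bin the one that binds

### The arm

A 6-joint arm with a two-finger parallel gripper is mounted at the origin on a cart in front of the work surface, level with it; the furniture and walls round the work are solid. World frame = base frame: x ahead of the robot, y to its left, z up, the work surface at z = 0. Lengths are in m, angles in rad, forces in N, time in s.
With the tool pointing down it reaches from about 0.275 to 0.825 m from the base axis. Payload 5.2 kg.
Tool frame: the origin (TCP) lies on the mounting face of the last link; the fingertips stand 186 mm ahead of it and the grasp point (between the pads) lies 167 mm ahead of it; z points along the fingers, y is the line along which they close (so a half turn about z gives the same grasp; the last joint's range is limited). The gripper opens to 93 mm and grips with 3 to 60 N. Pads are 15 mm wide; open, the fingers measure 128 mm over their backs; the gripper's body (75 mm by 188 mm) begins 65 mm behind the grasp point.
Start: joints at [0.973, 0.259, 1.535, -0, 1.348, -0.203], TCP at [0.212, 0.508, 0.405] pointing down, gripper open.
Joint ranges: [-3.14, 3.14], [-0.91, 2.08], [0.19, 2.58], [-1.22, 4.36], [0.22, 2.71], [-3.12, 3.12]. Speed limits (rad/s): [2.57, 2.57, 3.14, 3.14, 3.14, 3.14].

### API

Orientations are given as a 3x3 rotation matrix whose columns are the frame's x, y, z axes.
In Python, from rig import r gives the robot as it stands.
- The arm moves only by the tool jog_arm, never from a script. Its argument "moves" is a list of rows, each an object with "linear": the shift along the tool's x, y, z in m, a list of three; "dr": the turn, a rotation vector about the tool's x, y, z in degrees, a list of three; "jaw": the finger opening in m, from 0 to 0.093. In form: [{"linear": [dx, dy, dz], "dr": [wx, wy, wz], "jaw": jaw}, ...]. A call has 1 to 12 rows; each row shifts and turns the commanded pose from where the row before left it, along the tool's axes as they then stand; what a row does not reach is not made up. A row lasts 1/12 s, in which the tool goes at most 41.7 mm and 7.16 degrees, less where a joint would pass 70% of its speed; a pose out of reach is approached as far as the arm can. A call with a gripper value outside its range is refused whole. The fingers move at their own pace and stop on an object; "squeeze" is the grip in N (left out, the last holds). Time passes only in rows, so rows that do not move let the fingers close. It gives the time, the measured TCP pose, the force, the opening and the grip force at its end, in the units of the state.
- r.get_obs(): the state, without advancing time (a new reading comes with each control period).
- r.snapshot(name): name is "side" or "top"; returns the picture (480x640x3 uint8, red, green, blue); there is no depth.
- r.camera_model(name): a dict with "fx", "fy", "cx", "cy" (pixels), "xyz" and "attitude" of the camera in the world. Camera axes: x right, y down, z forward; pixel columns grow to the right and rows downward; lengths in m; the calibration is good to about 2 mm. A picture is of the moment at which its call begins. camera_model takes no time and is no camera call.
- r.hand_in(): hands the job in; it is judged then, once.
The state is a dict: "t": time; "q": joint angles; "joint_velocities": joint speeds; "joint_efforts": joint torques, N m; "tcp_pos": TCP position; "tool_rot": TCP orientation; "contact_force": force on the tool from outside, world axes, zero at the start; "ft_torque": the same for the moment, N m; "width": finger opening in m; "finger_force": force on a finger pad.
Only numpy, scipy, OpenCV 4.12 (cv2) and the standard library are available. Lean on these libraries where they do the work, as an engineer would, in place of code of your own. Each camera call takes 0.05 s, during which the arm holds its last target. There are 200 camera calls.

### The job

Two pulley units sit side by side in the aluminium rack, and one of them has a bearing that binds. With both still in the rack, first twist each wheel by its hub, a good eighth of a turn or more if it will go, and leave it where you turned it; then lift out the unit whose wheel sticks and set it down upright on the floor of the grey open bin. Leave the free-running unit in its bay.

Things in the scene. Friction and masses are not known exactly. Their poses are not given: they have to be found in the camera images.
- unit_a: pulley unit, 0.3-0.45 kg: grey block 70 x 70 x 18 mm with a grooved aluminium wheel 66 mm across on an upright axle, and a round hub 24 mm across, 36 mm tall, on the wheel. Origin: centre of the block's underside; z up, along the axle. Wheel's upper face 36 mm, hub top 72 mm above the origin. It sits loose in one of the rack's two bays; lifts straight out by the hub
- unit_b: the other pulley unit; looks, measures and sits like unit_a, in the other bay (either may be left or right; either may be the one that binds). The rack is fixed aluminium: bay floors 4 mm above the worktop, walls 16 mm high, bays 110 mm apart, 2 mm slack round each block, which keeps the block from turning or sliding
- wheel_a (a joint): turn of unit_a's wheel and hub (one piece) on the axle, rad, counter-clockwise from above positive, near 0 at the start, when the black 19 x 8 mm strip on the wheel's face points along its block's -x. One of the two wheels turns freely all round and stays about where it is left; the other binds: about 0.15 rad of play either way, then it stops dead
- wheel_b (a joint): the same for unit_b. If the hub of the binding wheel is held with about 10 N and twisted on, the fingers slip round the hub and the unit stays in its bay
- bin: open grey plastic bin, 130 (x) x 150 (y) x 45 mm high, walls and floor 4 mm thick, fixed to the worktop. Origin: centre of its underside; z up.

How it is judged:
By the outcome, as a careful person would: the job done as asked, in the order asked, and still so for the second after the job is handed in, with the robot touching nothing.
It also fails if it takes over 64 s, if anything falls off the work surface, if the arm or the gripper's body presses on something with over 40 N, if the wrist force passes 120 N, or if a joint passes its speed limit or range.

## Working session

There is one attempt and no reset: what is moved stays moved. The work goes in short steps, Python scripts to look and compute and a tool call to move; the robot and the scene stay as the last step left them, time stands still between calls to the robot, and variables do not carry over. Pictures are saved under pics/ and viewed, at most 10 in all, crops included, and the job is handed in when it is done.

Besides the shell and the picture viewer there is one more tool, called after "Request:" in YAML: its name, and indented under it one key for each argument. jog_arm: Moves the arm, as the interface text tells. Its arguments: {"type":"object","properties":{"moves":{"type":"array"},"squeeze":{"type":"number"}},"required":["moves"]}

```bash
mkdir -p pics
python3 - <<'E'
from rig import r
import cv2,numpy as np
for n in("top","side"):
    im=r.snapshot(n); cv2.imwrite(f"pics/{n}0.png",im[:,:,::-1]); print(n,r.camera_model(n))
o=r.get_obs(); print(o["t"],o["tcp_pos"],o["tool_rot"],o["width"],o["contact_force"])
E
```

```text
top {'fx': 545.5775618550194, 'fy': 545.5775618550194, 'cx': 323.10702357557204, 'cy': 243.79555787549828, 'xyz': array([0.23712739, 0.00261486, 1.32963323]), 'attitude': array([[-0.01552518, -0.9837441 ,  0.17890363],
       [-0.99981245,  0.01734538,  0.00861443],
       [-0.01157755, -0.17873634, -0.98382889]])}
side {'fx': 450.5263664384741, 'fy': 450.5263664384741, 'cx': 314.87821195844185, 'cy': 234.0124566793767, 'xyz': array([ 0.16038631, -0.64841313,  0.68178668]), 'attitude': array([[ 0.91562763, -0.25510291,  0.31072263],
       [-0.40173439, -0.61008397,  0.68293999],
       [ 0.01534692, -0.75014669, -0.66109335]])}
0.1 [0.21141261 0.50755597 0.40401951] [[-9.23086943e-01  3.84590274e-01 -9.03892821e-04]
 [ 3.84591198e-01  9.23086051e-01 -1.32369168e-03]
 [ 3.25291909e-04 -1.56951173e-03 -9.99998715e-01]] 0.09328859910325688 [ 0.02999075  0.02895856 -0.632836  ]
```

View pics/top0.png

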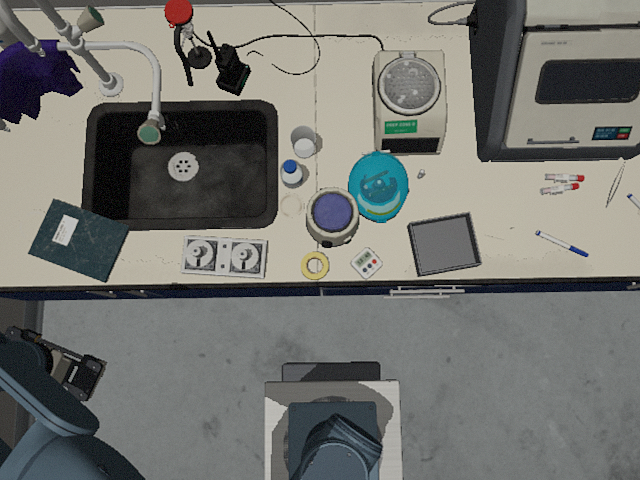

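View pics/side0.png

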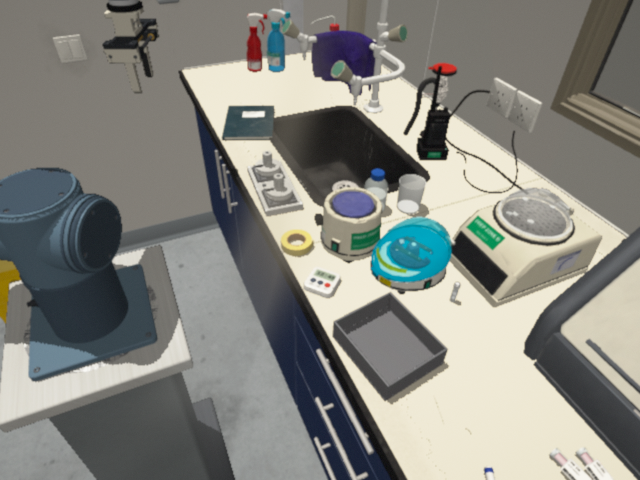

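Top view: the rack is at about (225,257), with wheels near (201,254) and (244,257). The bin is at about (445,244), slightly rotated. In the side view the hubs are near (267,160) and (280,185), and the bin is near (390,345).

```bash
cat > h.py <<'E'
from rig import r
import cv2,numpy as np
def px2w(n,u,v,z):
    c=r.camera_model(n); d=np.array(c["attitude"])@[(u-c["cx"])/c["fx"],(v-c["cy"])/c["fy"],1]
    p=np.array(c["xyz"]); return p+d*(z-p[2])/d[2]
def w2px(n,p):
    c=r.camera_model(n); q=np.array(c["attitude"]).T@(np.array(p)-c["xyz"]); return np.array([c["fx"]*q[0]/q[2]+c["cx"],c["fy"]*q[1]/q[2]+c["cy"]])
E
python3 - <<'E'
from h import *
t=cv2.imread("pics/top0.png"); s=cv2.imread("pics/side0.png")
a=cv2.resize(t[228:286,172:276],None,fx=7,fy=5*7/5,interpolation=cv2.INTER_CUBIC)
cv2.imwrite("pics/c1.png",a)
# bin inside floor / outer
g=t[200:290,395:495].astype(int); m=((g.max(2)<150)&(g.max(2)-g.min(2)<25)).astype(np.uint8)
cs=cv2.findContours(m,0,2)[0]; c=max(cs,key=cv2.contourArea); R=cv2.minAreaRect(c); b=cv2.boxPoints(R)+[395,200]
print("bin rim px",b.round(1).tolist()); w=np.array([px2w("top",*p,.045) for p in b]); print(w.round(3),w.mean(0),np.linalg.norm(w-np.roll(w,1,0),axis=1))
# rack: bright neutral vs cream
g=t[228:286,172:276].astype(int); m=((g[...,2]-g[...,0])<12).astype(np.uint8)
c=max(cv2.findContours(cv2.morphologyEx(m,3,np.ones((3,3))),0,2)[0],key=cv2.contourArea); R=cv2.minAreaRect(c); b=cv2.boxPoints(R)+[172,228]
w=np.array([px2w("top",*p,.02) for p in b]); print("rack",b.round(1).tolist(),w.round(3),w.mean(0),np.linalg.norm(w-np.roll(w,1,0),axis=1))
E
```

```text
bin rim px [[405.9, 222.1], [471.8, 210.1], [481.8, 265.2], [415.9, 277.2]]
[[ 0.52  -0.186  0.045]
 [ 0.547 -0.346  0.045]
 [ 0.413 -0.361  0.045]
 [ 0.387 -0.204  0.045]] [ 0.4666049  -0.27437719  0.045     ] [0.13477422 0.16198005 0.13524397 0.15899455]
rack [[180.5, 272.8], [183.0, 234.5], [267.4, 240.1], [264.8, 278.4]] [[0.41  0.361 0.02 ]
 [0.505 0.358 0.02 ]
 [0.487 0.15  0.02 ]
 [0.393 0.156 0.02 ]] [0.44858755 0.25618581 0.02      ] [0.20548893 0.0946572  0.20812176 0.09421625]
```

View pics/c1.png

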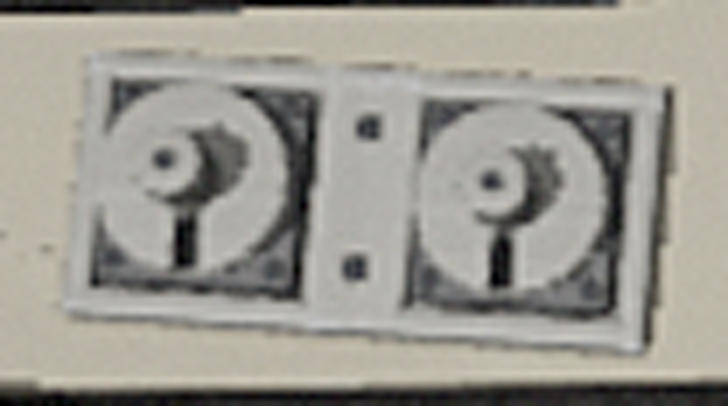

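The crop shows the hub-top dots at about (195.3,250.9) and (242.1,253.9). Both black strips point toward the robot (-x).

Run:
```python
from h import *
H=[px2w("top",195.3,250.9,.076),px2w("top",242.1,253.9,.076)]
W=[px2w("top",172+193/7,228+176/7,.04),px2w("top",172+512/7,228+198/7,.04)]
print("hub",H,"wheel",W,np.linalg.norm(H[0]-H[1]),np.linalg.norm(W[0]-W[1]))
for h in H: print("side px",w2px("side",h))
s=cv2.imread("pics/side0.png"); cv2.imwrite("pics/c2.png",cv2.resize(s[140:220,235:315],None,fx=7,fy=7,interpolation=cv2.INTER_CUBIC))
```

```text
hub [array([0.45348906, 0.31244798, 0.076     ]), array([0.44447927, 0.20283996, 0.076     ])] wheel [array([0.45405748, 0.31091523, 0.04      ]), array([0.44451255, 0.20122072, 0.04      ])] 0.10997770233386367 0.11010900237656551
side px [265.05311666 152.93708826]
side px [276.50270122 176.17423682]
```

View pics/c2.png

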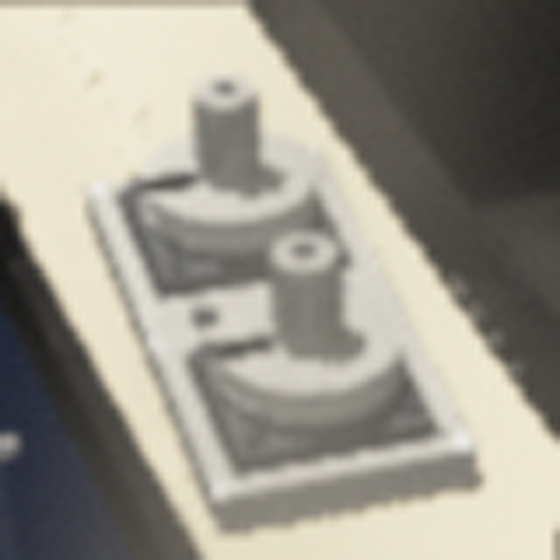

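Side crop: the hub dots are at about (267.1,152.6) and (278.1,175.7), within 2 px of the prediction, so averaging the views puts the hubs near (0.455,0.3115) and (0.446,0.202). The spacing is 110 mm, as specified. Moving above the left hub.

Request:
jog_arm:
  moves:
    - {"linear": [-0.0273,-0.0079,0],"dr": [0,0,0],"jaw": 0.093}
    - {"linear": [-0.0273,-0.0079,0],"dr": [0,0,0],"jaw": 0.093}
    - {"linear": [-0.0273,-0.0079,0],"dr": [0,0,0],"jaw": 0.093}
    - {"linear": [-0.0273,-0.0079,0],"dr": [0,0,0],"jaw": 0.093}
    - {"linear": [-0.0273,-0.0079,0],"dr": [0,0,0],"jaw": 0.093}
    - {"linear": [-0.0273,-0.0079,0],"dr": [0,0,0],"jaw": 0.093}
    - {"linear": [-0.0273,-0.0079,0],"dr": [0,0,0],"jaw": 0.093}
    - {"linear": [-0.0273,-0.0079,0],"dr": [0,0,0],"jaw": 0.093}
    - {"linear": [-0.0273,-0.0079,0],"dr": [0,0,0],"jaw": 0.093}
    - {"linear": [-0.0273,-0.0079,0],"dr": [0,0,0],"jaw": 0.093}
    - {"linear": [-0.0273,-0.0079,0],"dr": [0,0,0],"jaw": 0.093}
    - {"linear": [0,0,0],"dr": [0,0,0],"jaw": 0.093}
  squeeze: 10

```text
t: 1.1
tcp_pos: [0.4587, 0.3091, 0.4041]
tool_rot: [[-0.922, 0.388, 0.001], [0.388, 0.922, -0.002], [-0.002, -0.001, -1.0]]
contact_force: [-0.1, 1.3, 0.2]
width: 0.0925
finger_force: 0.0
```

Request:
jog_arm:
  moves:
    - {"linear": [0,0,0.03],"dr": [0,0,0],"jaw": 0.093}
    - {"linear": [0,0,0.03],"dr": [0,0,0],"jaw": 0.093}
    - {"linear": [0,0,0.03],"dr": [0,0,0],"jaw": 0.093}
    - {"linear": [0,0,0.02],"dr": [0,0,0],"jaw": 0.093}
    - {"linear": [0,0,0],"dr": [0,0,0],"jaw": 0.093}
    - {"linear": [0,0,0],"dr": [0,0,0],"jaw": 0.093}

```text
t: 1.6
tcp_pos: [0.4547, 0.3121, 0.2939]
tool_rot: [[-0.923, 0.384, -0.003], [0.384, 0.923, -0.001], [0.002, -0.002, -1.0]]
contact_force: [0.3, 1.1, 0.3]
width: 0.0928
finger_force: 0.0
```

Request:
jog_arm:
  moves:
    - {"linear": [0,0,0.02],"dr": [0,0,0],"jaw": 0.093}
    - {"linear": [0,0,0.02],"dr": [0,0,0],"jaw": 0.093}
    - {"linear": [0,0,0.015],"dr": [0,0,0],"jaw": 0.093}
    - {"linear": [0,0,0.009],"dr": [0,0,0],"jaw": 0.093}
    - {"linear": [0,0,0],"dr": [0,0,0],"jaw": 0.093}
    - {"linear": [0,0,0],"dr": [0,0,0],"jaw": 0.06}
    - {"linear": [0,0,0],"dr": [0,0,0],"jaw": 0.04}
    - {"linear": [0,0,0],"dr": [0,0,0],"jaw": 0.03}
    - {"linear": [0,0,0],"dr": [0,0,0],"jaw": 0.03}
    - {"linear": [0,0,0],"dr": [0,0,0],"jaw": 0.03}

```text
t: 2.43
tcp_pos: [0.4555, 0.3121, 0.2315]
tool_rot: [[-0.923, 0.385, 0.001], [0.385, 0.923, 0.001], [-0.001, 0.001, -1.0]]
contact_force: [0.0, -0.0, 0.0]
width: 0.0642
finger_force: 0.0
```

Run:
```python
from h import *
s=r.snapshot("side")[:,:,::-1]; cv2.imwrite("pics/c3.png",cv2.resize(s[100:220,215:335],None,fx=5,fy=5,interpolation=cv2.INTER_CUBIC))
o=r.get_obs();print(o["tcp_pos"],o["width"],o["contact_force"],o["ft_torque"],o["q"])
```

```text
[0.4554299  0.31204217 0.23131994] 0.06015776312008077 [ 0.64169303 -0.07708685 -0.35432855] [-0.02584687  0.01559757  0.02962656] [ 3.98625203e-01  4.37496111e-01  1.74445719e+00  5.18567523e-06
  9.58703051e-01 -7.77361029e-01]
```

View pics/c3.png

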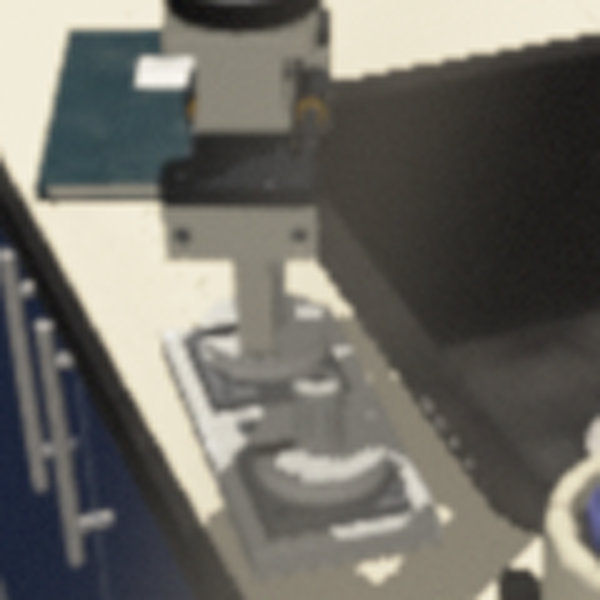

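The view shows the fingers down around the left hub, just above the wheel. Closing with 10 N.

Request:
jog_arm:
  moves:
    - {"linear": [0,0,0],"dr": [0,0,0],"jaw": 0.015}
    - {"linear": [0,0,0],"dr": [0,0,0],"jaw": 0.015}
    - {"linear": [0,0,0],"dr": [0,0,0],"jaw": 0.015}
    - {"linear": [0,0,0],"dr": [0,0,0],"jaw": 0.015}
    - {"linear": [0,0,0],"dr": [0,0,0],"jaw": 0.015}
    - {"linear": [0,0,0],"dr": [0,0,0],"jaw": 0.015}
    - {"linear": [0,0,0],"dr": [0,0,0],"jaw": 0.015}
    - {"linear": [0,0,0],"dr": [0,0,0],"jaw": 0.015}
    - {"linear": [0,0,0],"dr": [0,0,0],"jaw": 0.015}
  squeeze: 10

```text
t: 3.23
tcp_pos: [0.4554, 0.3121, 0.2308]
tool_rot: [[-0.923, 0.385, 0.0], [0.385, 0.923, 0.0], [-0.0, 0.0, -1.0]]
contact_force: [0.4, 1.2, 0.2]
width: 0.0239
finger_force: 10.0
```

Gripped at 24 mm. Now twisting clockwise, first 30° and then on.

Request:
jog_arm:
  moves:
    - {"linear": [0,0,0],"dr": [0,0,5],"jaw": 0.015}
    - {"linear": [0,0,0],"dr": [0,0,5],"jaw": 0.015}
    - {"linear": [0,0,0],"dr": [0,0,5],"jaw": 0.015}
    - {"linear": [0,0,0],"dr": [0,0,5],"jaw": 0.015}
    - {"linear": [0,0,0],"dr": [0,0,5],"jaw": 0.015}

```text
t: 3.65
tcp_pos: [0.4554, 0.3121, 0.2308]
tool_rot: [[-0.671, 0.742, 0.0], [0.742, 0.671, 0.0], [-0.0, 0.0, -1.0]]
contact_force: [0.9, 1.8, -0.5]
width: 0.0238
finger_force: 10.0
```

Run:
```python
from h import *
o=r.get_obs();print(o["tcp_pos"],o["contact_force"],o["ft_torque"],o["q"][5],o["joint_efforts"][5])
```

```text
[0.45539065 0.3120703  0.23075005] [ 0.91660496  1.75578473 -0.49661989] [ 0.18075955 -0.12194855 -0.01809362] -0.3367485962296214 -1.3828564435243607
```

Request:
jog_arm:
  moves:
    - {"linear": [0,0,0],"dr": [0,0,5],"jaw": 0.015}
    - {"linear": [0,0,0],"dr": [0,0,5],"jaw": 0.015}
    - {"linear": [0,0,0],"dr": [0,0,5],"jaw": 0.015}
    - {"linear": [0,0,0],"dr": [0,0,5],"jaw": 0.015}
    - {"linear": [0,0,0],"dr": [0,0,5],"jaw": 0.015}
    - {"linear": [0,0,0],"dr": [0,0,5],"jaw": 0.015}
    - {"linear": [0,0,0],"dr": [0,0,5],"jaw": 0.015}
    - {"linear": [0,0,0],"dr": [0,0,5],"jaw": 0.015}

```text
t: 4.32
tcp_pos: [0.4554, 0.312, 0.2308]
tool_rot: [[-0.037, 0.999, 0.0], [0.999, 0.037, 0.0], [0.0, 0.0, -1.0]]
contact_force: [0.2, 0.3, -0.3]
width: 0.024
finger_force: 10.0
```

Run:
```python
from h import *
o=r.get_obs();print(o["tcp_pos"],o["contact_force"],o["ft_torque"],o["q"][5],o["joint_efforts"][5],o["finger_force"])
```

```text
[0.45538222 0.3120313  0.23078325] [ 0.15813377  0.25169485 -0.29749966] [ 0.09331147 -0.07692242 -0.01743038] 0.3614259220291144 -1.3832032307982445 9.996575564146042
```

Almost no twisting moment, so the left wheel looks free. Releasing and moving to the right hub.

Request:
jog_arm:
  moves:
    - {"linear": [0,0,0],"dr": [0,0,0],"jaw": 0.015}
    - {"linear": [0,0,0],"dr": [0,0,0],"jaw": 0.05}
    - {"linear": [0,0,0],"dr": [0,0,0],"jaw": 0.05}
    - {"linear": [0,0,0],"dr": [0,0,0],"jaw": 0.05}
    - {"linear": [0,0,0],"dr": [0,0,0],"jaw": 0.05}
    - {"linear": [0,0,0],"dr": [0,0,0],"jaw": 0.06}
    - {"linear": [0,0,-0.03],"dr": [0,0,0],"jaw": 0.06}
    - {"linear": [0,0,-0.03],"dr": [0,0,0],"jaw": 0.06}
    - {"linear": [0,0,-0.02],"dr": [0,0,0],"jaw": 0.06}
    - {"linear": [0,0,0],"dr": [0,0,0],"jaw": 0.06}

```text
t: 5.15
tcp_pos: [0.4566, 0.3127, 0.3154]
tool_rot: [[-0.042, 0.999, 0.008], [0.999, 0.042, 0.003], [0.003, 0.008, -1.0]]
contact_force: [0.5, 0.6, -0.1]
width: 0.0596
finger_force: 0.0
```

Request:
jog_arm:
  moves:
    - {"linear": [-0.028,-0.0035,0],"dr": [0,0,0],"jaw": 0.06}
    - {"linear": [-0.027,-0.0035,0],"dr": [0,0,0],"jaw": 0.06}
    - {"linear": [-0.027,-0.003,0],"dr": [0,0,0],"jaw": 0.06}
    - {"linear": [-0.027,-0.003,0],"dr": [0,0,0],"jaw": 0.06}
    - {"linear": [0,0,0],"dr": [0,0,0],"jaw": 0.06}
    - {"linear": [0,0,0],"dr": [0,0,0],"jaw": 0.06}
    - {"linear": [0,0,0],"dr": [0,0,0],"jaw": 0.06}

```text
t: 5.73
tcp_pos: [0.4469, 0.2027, 0.3104]
tool_rot: [[-0.041, 0.999, -0.0], [0.999, 0.041, 0.0], [0.0, -0.0, -1.0]]
contact_force: [0.3, 0.1, -0.3]
width: 0.0604
finger_force: 0.0
```

Run:
```python
from h import *
s=r.snapshot("top")[:,:,::-1]; cv2.imwrite("pics/c4.png",cv2.resize(s[218:296,162:286],None,fx=6,fy=6,interpolation=cv2.INTER_CUBIC))
```

```text
(no output)
```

View pics/c4.png

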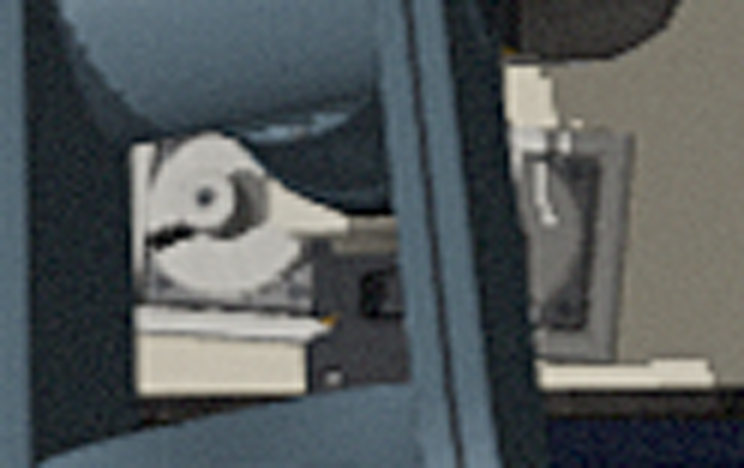

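The left unit's strip is now at crop (170,237), left of its hub. It turned about 65° clockwise, so the left wheel runs free. Now the right hub.

Request:
jog_arm:
  moves:
    - {"linear": [0,0,0.025],"dr": [0,0,0],"jaw": 0.06}
    - {"linear": [0,0,0.025],"dr": [0,0,0],"jaw": 0.06}
    - {"linear": [0,0,0.02],"dr": [0,0,0],"jaw": 0.06}
    - {"linear": [0,0,0.01],"dr": [0,0,0],"jaw": 0.06}
    - {"linear": [0,0,0],"dr": [0,0,0],"jaw": 0.06}
    - {"linear": [0,0,0],"dr": [0,0,0],"jaw": 0.015}
    - {"linear": [0,0,0],"dr": [0,0,0],"jaw": 0.015}
    - {"linear": [0,0,0],"dr": [0,0,0],"jaw": 0.015}
    - {"linear": [0,0,0],"dr": [0,0,0],"jaw": 0.015}
    - {"linear": [0,0,0],"dr": [0,0,0],"jaw": 0.015}
    - {"linear": [0,0,0],"dr": [0,0,0],"jaw": 0.015}
    - {"linear": [0,0,0],"dr": [0,0,0],"jaw": 0.015}
  squeeze: 10

```text
t: 6.78
tcp_pos: [0.4469, 0.2026, 0.2313]
tool_rot: [[-0.041, 0.999, 0.001], [0.999, 0.041, 0.0], [0.0, 0.001, -1.0]]
contact_force: [-0.3, 0.3, 3.4]
width: 0.0238
finger_force: 10.0
```

Request:
jog_arm:
  moves:
    - {"linear": [0,0,0],"dr": [0,0,0],"jaw": 0.015}
    - {"linear": [0,0,0],"dr": [0,0,0],"jaw": 0.015}
    - {"linear": [0,0,0],"dr": [0,0,0],"jaw": 0.015}
    - {"linear": [0,0,0],"dr": [0,0,0],"jaw": 0.015}

```text
t: 7.12
tcp_pos: [0.447, 0.2026, 0.2313]
tool_rot: [[-0.041, 0.999, 0.001], [0.999, 0.041, 0.0], [0.0, 0.001, -1.0]]
contact_force: [-1.1, -0.6, 5.8]
width: 0.0236
finger_force: 10.0
```

Request:
jog_arm:
  moves:
    - {"linear": [0,0,0],"dr": [0,0,5],"jaw": 0.015}
    - {"linear": [0,0,0],"dr": [0,0,5],"jaw": 0.015}
    - {"linear": [0,0,0],"dr": [0,0,5],"jaw": 0.015}
    - {"linear": [0,0,0],"dr": [0,0,5],"jaw": 0.015}
    - {"linear": [0,0,0],"dr": [0,0,5],"jaw": 0.015}

```text
t: 7.53
tcp_pos: [0.4467, 0.2025, 0.231]
tool_rot: [[0.388, 0.922, -0.0], [0.922, -0.388, -0.0], [-0.0, -0.0, -1.0]]
contact_force: [-0.9, 0.3, 5.2]
width: 0.0237
finger_force: 10.0
```

Run:
```python
from h import *
o=r.get_obs();print(o["tcp_pos"],o["contact_force"],o["ft_torque"],o["q"][5],o["joint_efforts"][5])
```

```text
[0.44666147 0.20250822 0.23103816] [-0.90029436  0.32794983  5.1863843 ] [-0.06368736  0.46127032  0.11154761] 0.5966000326628779 -1.2132742255926132
```

Request:
jog_arm:
  moves:
    - {"linear": [0,0,0],"dr": [0,0,5],"jaw": 0.015}
    - {"linear": [0,0,0],"dr": [0,0,5],"jaw": 0.015}
    - {"linear": [0,0,0],"dr": [0,0,5],"jaw": 0.015}
    - {"linear": [0,0,0],"dr": [0,0,5],"jaw": 0.015}
    - {"linear": [0,0,0],"dr": [0,0,5],"jaw": 0.015}
    - {"linear": [0,0,0],"dr": [0,0,5],"jaw": 0.015}
    - {"linear": [0,0,0],"dr": [0,0,5],"jaw": 0.015}
    - {"linear": [0,0,0],"dr": [0,0,5],"jaw": 0.015}

```text
t: 8.2
tcp_pos: [0.4457, 0.2027, 0.2305]
tool_rot: [[0.89, 0.456, -0.003], [0.456, -0.89, 0.0], [-0.003, -0.002, -1.0]]
contact_force: [-4.2, 2.4, 4.4]
width: 0.0238
finger_force: 10.0
```

Run:
```python
from h import *
o=r.get_obs();print(o["tcp_pos"],o["contact_force"],o["ft_torque"],o["q"][5],o["joint_efforts"][5],o["finger_force"])
```

```text
[0.44570783 0.20274822 0.23054812] [-4.17701425  2.40143183  4.43648511] [0.40439399 0.95535978 0.19250562] 1.2947173524137454 -1.2050791829824448 9.996431171894073
```

The twisting moment rose from about 0 to 0.19 N m, so this one binds. Releasing the wound-up grip and checking from the side before lifting.

Request:
jog_arm:
  moves:
    - {"linear": [0,0,0],"dr": [0,0,0],"jaw": 0.05}
    - {"linear": [0,0,0],"dr": [0,0,0],"jaw": 0.05}
    - {"linear": [0,0,0],"dr": [0,0,0],"jaw": 0.05}
    - {"linear": [0,0,0],"dr": [0,0,0],"jaw": 0.05}
    - {"linear": [0,0,0],"dr": [0,0,0],"jaw": 0.05}
    - {"linear": [0,0,-0.03],"dr": [0,0,0],"jaw": 0.05}
    - {"linear": [0,0,-0.03],"dr": [0,0,0],"jaw": 0.05}
    - {"linear": [0,0,0],"dr": [0,0,0],"jaw": 0.05}
    - {"linear": [0,0,0],"dr": [0,0,0],"jaw": 0.05}
    - {"linear": [0,0,0],"dr": [0,0,0],"jaw": 0.05}

```text
t: 9.03
tcp_pos: [0.4466, 0.2024, 0.2904]
tool_rot: [[0.888, 0.46, -0.0], [0.46, -0.888, -0.0], [-0.0, -0.0, -1.0]]
contact_force: [-0.5, 0.2, -0.2]
width: 0.0501
finger_force: 0.0
```

Run:
```python
from h import *
s=r.snapshot("side")[:,:,::-1]; cv2.imwrite("pics/c5.png",cv2.resize(s[120:220,225:325],None,fx=6,fy=6,interpolation=cv2.INTER_CUBIC))
print(r.get_obs()["tcp_pos"])
```

```text
[0.44634061 0.20240738 0.2898378 ]
```

View pics/c5.png

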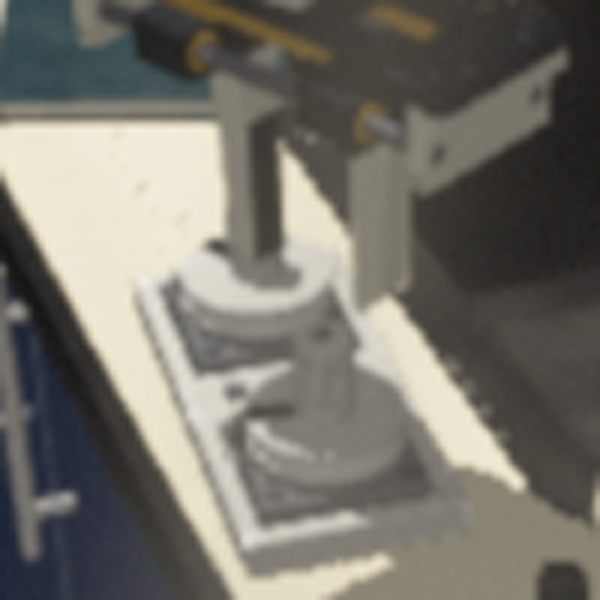

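The right strip, at crop (268,410), has barely moved from pointing along -x, while the left strip has turned away. So the right unit binds. Gripping it at 30 N.

Request:
jog_arm:
  moves:
    - {"linear": [0,0,0.025],"dr": [0,0,0],"jaw": 0.05}
    - {"linear": [0,0,0.025],"dr": [0,0,0],"jaw": 0.05}
    - {"linear": [0,0,0.008],"dr": [0,0,0],"jaw": 0.05}
    - {"linear": [0,0,0],"dr": [0,0,0],"jaw": 0.05}
    - {"linear": [0,0,0],"dr": [0,0,0],"jaw": 0.05}
    - {"linear": [0,0,0],"dr": [0,0,0],"jaw": 0.01}
    - {"linear": [0,0,0],"dr": [0,0,0],"jaw": 0.01}
    - {"linear": [0,0,0],"dr": [0,0,0],"jaw": 0.01}
    - {"linear": [0,0,0],"dr": [0,0,0],"jaw": 0.01}
    - {"linear": [0,0,0],"dr": [0,0,0],"jaw": 0.01}
    - {"linear": [0,0,0],"dr": [0,0,0],"jaw": 0.01}
    - {"linear": [0,0,0],"dr": [0,0,0],"jaw": 0.01}
  squeeze: 30

```text
t: 10.08
tcp_pos: [0.447, 0.2027, 0.2334]
tool_rot: [[0.888, 0.46, 0.001], [0.46, -0.888, 0.0], [0.001, 0.0, -1.0]]
contact_force: [-1.9, 0.4, 5.9]
width: 0.023
finger_force: 30.0
```

Request:
jog_arm:
  moves:
    - {"linear": [0,0,0],"dr": [0,0,0],"jaw": 0.01}
    - {"linear": [0,0,-0.005],"dr": [0,0,0],"jaw": 0.01}
    - {"linear": [0,0,-0.008],"dr": [0,0,0],"jaw": 0.01}
    - {"linear": [0,0,-0.01],"dr": [0,0,0],"jaw": 0.01}
    - {"linear": [0,0,-0.015],"dr": [0,0,0],"jaw": 0.01}
    - {"linear": [0,0,-0.02],"dr": [0,0,0],"jaw": 0.01}
    - {"linear": [0,0,-0.025],"dr": [0,0,0],"jaw": 0.01}
    - {"linear": [0,0,-0.025],"dr": [0,0,0],"jaw": 0.01}
    - {"linear": [0,0,-0.025],"dr": [0,0,0],"jaw": 0.01}
    - {"linear": [0,0,-0.025],"dr": [0,0,0],"jaw": 0.01}
    - {"linear": [0,0,-0.02],"dr": [0,0,0],"jaw": 0.01}
    - {"linear": [0,0,0],"dr": [0,0,0],"jaw": 0.01}

```text
t: 11.08
tcp_pos: [0.4475, 0.2026, 0.4158]
tool_rot: [[0.888, 0.46, 0.009], [0.46, -0.888, 0.001], [0.008, 0.003, -1.0]]
contact_force: [1.0, 0.7, -2.7]
width: 0.0231
finger_force: 30.0
```

Request:
jog_arm:
  moves:
    - {"linear": [-0.004,0.009,0],"dr": [0,0,0],"jaw": 0.01}
    - {"linear": [-0.0084,0.018,0],"dr": [0,0,0],"jaw": 0.01}
    - {"linear": [-0.0084,0.018,0],"dr": [0,0,0],"jaw": 0.01}
    - {"linear": [-0.0084,0.018,0],"dr": [0,0,0],"jaw": 0.01}
    - {"linear": [-0.0084,0.018,0],"dr": [0,0,0],"jaw": 0.01}
    - {"linear": [-0.0084,0.018,0],"dr": [0,0,0],"jaw": 0.01}
    - {"linear": [-0.0084,0.018,0],"dr": [0,0,0],"jaw": 0.01}
    - {"linear": [-0.0084,0.018,0],"dr": [0,0,0],"jaw": 0.01}
    - {"linear": [-0.0084,0.018,0],"dr": [0,0,0],"jaw": 0.01}
    - {"linear": [-0.0084,0.018,0],"dr": [0,0,0],"jaw": 0.01}
    - {"linear": [-0.0084,0.018,0],"dr": [0,0,0],"jaw": 0.01}
    - {"linear": [-0.0084,0.018,0],"dr": [0,0,0],"jaw": 0.01}

```text
t: 12.08
tcp_pos: [0.4554, -0.0271, 0.4086]
tool_rot: [[0.888, 0.46, -0.004], [0.46, -0.888, 0.001], [-0.003, -0.003, -1.0]]
contact_force: [0.8, -0.3, -3.3]
width: 0.0236
finger_force: 30.0
```

Request:
jog_arm:
  moves:
    - {"linear": [-0.0084,0.018,0],"dr": [0,0,0],"jaw": 0.01}
    - {"linear": [-0.0084,0.018,0],"dr": [0,0,0],"jaw": 0.01}
    - {"linear": [-0.0084,0.018,0],"dr": [0,0,0],"jaw": 0.01}
    - {"linear": [-0.0084,0.018,0],"dr": [0,0,0],"jaw": 0.01}
    - {"linear": [-0.0084,0.018,0],"dr": [0,0,0],"jaw": 0.01}
    - {"linear": [-0.0084,0.018,0],"dr": [0,0,0],"jaw": 0.01}
    - {"linear": [-0.0084,0.018,0],"dr": [0,0,0],"jaw": 0.01}
    - {"linear": [-0.0084,0.018,0],"dr": [0,0,0],"jaw": 0.01}
    - {"linear": [-0.0084,0.018,0],"dr": [0,0,0],"jaw": 0.01}
    - {"linear": [-0.0084,0.018,0],"dr": [0,0,0],"jaw": 0.01}
    - {"linear": [-0.004,0.009,0],"dr": [0,0,0],"jaw": 0.01}
    - {"linear": [0,0,0],"dr": [0,0,0],"jaw": 0.01}

```text
t: 13.08
tcp_pos: [0.4645, -0.2359, 0.4089]
tool_rot: [[0.889, 0.458, -0.003], [0.458, -0.889, 0.001], [-0.002, -0.002, -1.0]]
contact_force: [0.2, 0.5, -3.5]
width: 0.0235
finger_force: 30.0
```

Request:
jog_arm:
  moves:
    - {"linear": [-0.005,0.012,0],"dr": [0,0,0],"jaw": 0.01}
    - {"linear": [-0.005,0.012,0],"dr": [0,0,0],"jaw": 0.01}
    - {"linear": [-0.005,0.012,0],"dr": [0,0,0],"jaw": 0.01}
    - {"linear": [0,0,0],"dr": [0,0,-3.5],"jaw": 0.01}
    - {"linear": [0,0,0],"dr": [0,0,-3.5],"jaw": 0.01}
    - {"linear": [0,0,0.02],"dr": [0,0,-3.5],"jaw": 0.01}
    - {"linear": [0,0,0.025],"dr": [0,0,-3.5],"jaw": 0.01}
    - {"linear": [0,0,0.02],"dr": [0,0,0],"jaw": 0.01}
    - {"linear": [0,0,0.01],"dr": [0,0,0],"jaw": 0.01}
    - {"linear": [0,0,0],"dr": [0,0,0],"jaw": 0.01}
    - {"linear": [0,0,0],"dr": [0,0,0],"jaw": 0.01}
    - {"linear": [0,0,0],"dr": [0,0,0],"jaw": 0.01}

```text
t: 14.08
tcp_pos: [0.469, -0.2733, 0.3371]
tool_rot: [[0.75, 0.661, 0.002], [0.661, -0.75, -0.002], [0.0, 0.002, -1.0]]
contact_force: [0.5, -0.5, -3.1]
width: 0.0234
finger_force: 30.0
```

Run:
```python
from h import *
s=r.snapshot("side")[:,:,::-1]; cv2.imwrite("pics/c6.png",cv2.resize(s[200:420,290:490],None,fx=2.7,fy=2.7,interpolation=cv2.INTER_CUBIC))
print(r.get_obs()["tcp_pos"],r.get_obs()["contact_force"])
# side rim check: bin corners (rim) measured in top, shrunk to 130x150, projected
c=np.array([.4666,-.2744,.045]);a=np.radians(9.6);X=np.array([np.cos(a),np.sin(a),0]);Y=np.array([-np.sin(a),np.cos(a),0])
for i,j in((1,1),(1,-1),(-1,-1),(-1,1)): print(((w2px("side",c+i*.065*X+j*.075*Y)-[290,200])*2.7).round())
```

```text
[ 0.46897789 -0.27324732  0.33728717] [ 0.75342335  0.6794598  -2.67662918]
[259. 245.]
[416. 400.]
[254. 504.]
[105. 326.]
```

View pics/c6.png

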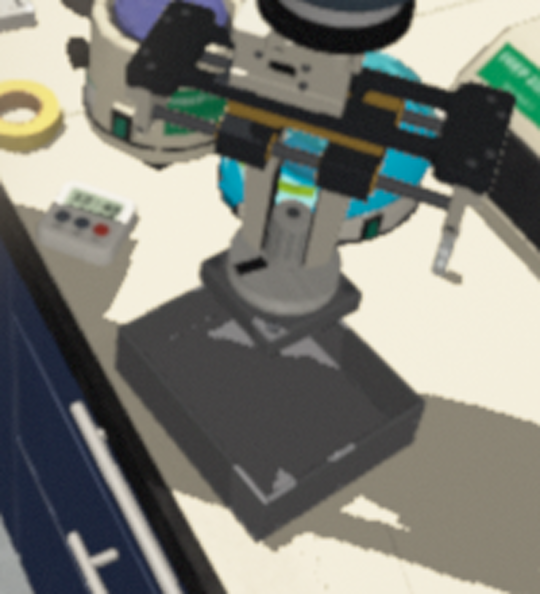

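The unit hangs upright over the bin. The rim corners I see at crop (120,330), (422,403) and (260,505) put the bin centre near (0.469,-0.275). Lowering.

Request:
jog_arm:
  moves:
    - {"linear": [0,0,0.015],"dr": [0,0,0],"jaw": 0.01}
    - {"linear": [0,0,0.02],"dr": [0,0,0],"jaw": 0.01}
    - {"linear": [0,0,0.02],"dr": [0,0,0],"jaw": 0.01}
    - {"linear": [0,0,0.02],"dr": [0,0,0],"jaw": 0.01}
    - {"linear": [0,0,0.01],"dr": [0,0,0],"jaw": 0.01}
    - {"linear": [0,0,0.007],"dr": [0,0,0],"jaw": 0.01}
    - {"linear": [0,0,0.005],"dr": [0,0,0],"jaw": 0.01}
    - {"linear": [0,0,0.002],"dr": [0,0,0],"jaw": 0.01}
    - {"linear": [0,0,0.001],"dr": [0,0,0],"jaw": 0.01}
    - {"linear": [0,0,0],"dr": [0,0,0],"jaw": 0.01}
    - {"linear": [0,0,0],"dr": [0,0,0],"jaw": 0.01}

```text
t: 15.05
tcp_pos: [0.4687, -0.273, 0.2365]
tool_rot: [[0.75, 0.661, 0.001], [0.661, -0.75, -0.001], [0.0, 0.001, -1.0]]
contact_force: [0.1, 0.4, -3.0]
width: 0.0236
finger_force: 30.0
```

Request:
jog_arm:
  moves:
    - {"linear": [0,0,0.001],"dr": [0,0,0],"jaw": 0.01}
    - {"linear": [0,0,0.001],"dr": [0,0,0],"jaw": 0.01}
    - {"linear": [0,0,0.001],"dr": [0,0,0],"jaw": 0.01}
    - {"linear": [0,0,0],"dr": [0,0,0],"jaw": 0.01}
    - {"linear": [0,0,0],"dr": [0,0,0],"jaw": 0.01}

```text
t: 15.47
tcp_pos: [0.4685, -0.2729, 0.2334]
tool_rot: [[0.75, 0.661, 0.001], [0.661, -0.75, -0.001], [0.0, 0.001, -1.0]]
contact_force: [-1.0, 1.2, 4.0]
width: 0.0233
finger_force: 30.0
```

Contact at 0.2334, the same height as in the bay: the unit is on the bin floor. Releasing and withdrawing.

Request:
jog_arm:
  moves:
    - {"linear": [0,0,0],"dr": [0,0,0],"jaw": 0.05}
    - {"linear": [0,0,0],"dr": [0,0,0],"jaw": 0.05}
    - {"linear": [0,0,0],"dr": [0,0,0],"jaw": 0.05}
    - {"linear": [0,0,0],"dr": [0,0,0],"jaw": 0.05}
    - {"linear": [0,0,0],"dr": [0,0,0],"jaw": 0.05}
    - {"linear": [0,0,-0.02],"dr": [0,0,0],"jaw": 0.05}
    - {"linear": [0,0,-0.03],"dr": [0,0,0],"jaw": 0.05}
    - {"linear": [0,0,-0.03],"dr": [0,0,0],"jaw": 0.05}
    - {"linear": [0,0,-0.03],"dr": [0,0,0],"jaw": 0.05}
    - {"linear": [0,0,-0.03],"dr": [0,0,0],"jaw": 0.05}
    - {"linear": [0,0,-0.02],"dr": [0,0,0],"jaw": 0.05}
    - {"linear": [0,0,0],"dr": [0,0,0],"jaw": 0.05}

```text
t: 16.47
tcp_pos: [0.4693, -0.2734, 0.3978]
tool_rot: [[0.75, 0.661, 0.007], [0.661, -0.75, -0.006], [0.001, 0.009, -1.0]]
contact_force: [0.8, -0.2, 0.7]
width: 0.0499
finger_force: 0.0
```

Request:
jog_arm:
  moves:
    - {"linear": [0,0,0],"dr": [0,0,0],"jaw": 0.05}
    - {"linear": [0,0,0],"dr": [0,0,0],"jaw": 0.05}
    - {"linear": [0,0,0],"dr": [0,0,0],"jaw": 0.05}
    - {"linear": [0,0,0],"dr": [0,0,0],"jaw": 0.05}

```text
t: 16.8
tcp_pos: [0.4682, -0.2726, 0.3911]
tool_rot: [[0.75, 0.661, -0.002], [0.661, -0.75, 0.002], [-0.0, -0.003, -1.0]]
contact_force: [-0.1, -1.1, 0.3]
width: 0.0499
finger_force: 0.0
```

Run:
```python
from h import *
s=r.snapshot("side")[:,:,::-1]; t=r.snapshot("top")[:,:,::-1]
cv2.imwrite("pics/c7.png",np.hstack([cv2.resize(s[140:410,230:480],(500,540)),cv2.resize(t[228:286,172:276],(300,540*31//100))[:].repeat(1,0) if 0 else cv2.copyMakeBorder(cv2.resize(t[228:286,172:276],(300,167)),0,373,0,0,0)]))
print(r.get_obs()["t"],r.get_obs()["tcp_pos"],r.get_obs()["contact_force"])
```

```text
16.9 [ 0.46832154 -0.27269232  0.39157276] [ 0.19366893 -0.02360375  0.51745142]
```

View pics/c7.png

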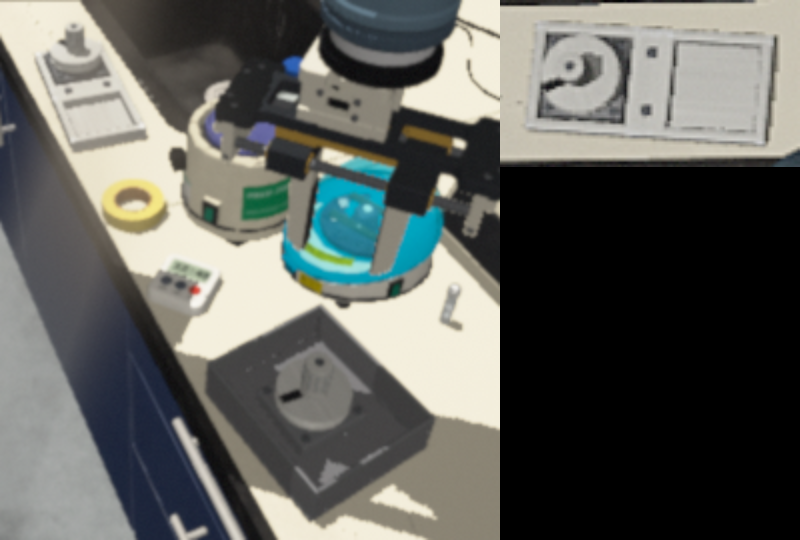

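The binding unit stands upright in the bin, at (318,390). The free unit is still in its left bay with its wheel left turned, and the right bay is empty.

```bash
python3 -c "
from rig import r
print(r.hand_in())"
```

```text
the job is handed in; nothing more can be done
None
```

I twisted both wheels in the rack, and the job is handed in: the left one turned freely by about 65° and stays in its bay as turned, while the right one stuck, so that unit now stands upright on the bin floor.

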